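Pop a charged battery out of its dock and catch it

TASK

The squat battery has finished charging: press down the release key behind it with one fingertip while the other finger already waits about a finger's width in front of the battery, so that it pops off its contacts and is stopped before the spring shoots it out of the dock's open front. Leave it standing loose and upright in its own dock, off the contacts, never lifted or carried, and draw clear. The slim battery stays on charge, and the egg timer and the sink plug beside the docks stay where they are.

Things in the scene. Friction and masses are not known exactly. Their poses are not given: they have to be found in the camera images.
- squat_dock: Charging dock of the squat battery, fixed: a low grey tray 150 mm long (its x), 68 wide; rails along both sides reach 21 mm above the worktop. Origin: centre of its underside, on the worktop. -x is its open front end (no lip), +x its rear: a block 26 high from x = 32 to 74 mm with the release key let into it. The battery slides on polished strips 13 mm above the worktop.
- squat_battery: The squat battery: loose, dark, 34 mm long (dock x), 44 wide, 42 tall, about 100 g. Origin: centre of its underside, z up; seated at x = 14, y = 0, z = 13 mm in the dock frame (front face x = -3, rear face x = 31). A catch under it holds it against the ejector spring until the key is 4 mm down. It is off its contacts once it has moved 8 mm.
- squat_battery_front (a point): Centre of the battery's front face (the one towards the dock's open end), 21 mm above its underside. A finger standing 12 to 35 mm ahead of this face, its tip between 22 and 40 mm above the worktop, stops the battery in good order: the spring's push is spent by then and does not press it on the finger. The dock's front end is 72 mm ahead of the seated front face.
- squat_ejector (a joint): Travel of the spring pusher behind the battery, m: 0 loaded, 0.010 sprung out. Once released it pushes the battery towards the dock's -x with 4.5 N falling to 2.5 N over 10 mm; the battery then runs on alone at 0.5 to 0.8 m/s over the slippery strips and off the open front in some 0.2 s unless something already stands in its way.
- squat_key_top (a point): Centre of the top of the release key of the squat battery's dock: ribbed, 23 mm long (dock x) x 32 wide, 33 mm above the worktop when up, 27 when fully down; at x = 48, y = 0 in the dock frame, 51 mm behind the front face of the seated battery.
- squat_key (a joint): How far that key is pressed, m: 0 up, 0.006 fully down, straight down (spring 1.2 N at the start, 3.4 N at the end, plus up to about 1 N of catch friction); it springs up by itself when left.
- slim_dock: Charging dock of the slim battery: same build, frame and heights, 54 mm wide, key 18 mm wide. To be left alone. The two docks stand side by side, either one on the left.
- slim_battery: The slim battery in the other dock: 34 mm long, 30 wide, 58 tall, loose, held by the same kind of catch; origin centre of its underside. It must stay seated.
- egg_timer: Twist kitchen timer, 61 mm across, 60 tall, standing to the left of the docks; origin centre of its underside. Bystander.
- sink_plug: Round sink plug, 48 mm across, 33 tall, to the right of the docks by the sink; origin centre of its underside. Bystander.
Mind the look-alikes: they are no part of the job. What is shaped like the squat_battery but red is not meant.

How it is judged:
On the way, in this order (a step that is already met when the one before it is completed fails the run):
1. a finger presses the squat battery's release key down and the battery comes off its contacts (value of joint squat_key above 0.004 m and contact force between the fingers and squat_key above 0.3 N and x of squat_battery in the frame of squat_dock below 0.008 m).
2. the battery has been stopped in its dock, 8 to 50 mm out of its seat, upright (x of squat_battery in the frame of squat_dock between -0.036 and 0.006 m and y of squat_battery in the frame of squat_dock between -0.006 and 0.006 m and height (world z) of squat_battery between 0.01 and 0.017 m and angle between squat_battery's own z axis and vertical below 0.12 rad and linear speed of squat_battery below 0.02 m/s), for 0.2 s.
At the end, for the whole second after the job is handed in: The squat battery stands still and upright (within 7 degrees) on the floor of its dock, 8 to 50 mm forward of its seat; its key is up again; the slim battery is still seated (moved under 5 mm); egg timer and sink plug have moved under 20 mm (all of step 2 and value of joint squat_key below 0.002 m and distance of slim_battery from where it was at the start of the episode below 0.005 m and distance of each of egg_timer, sink_plug from where it was at the start of the episode below 0.02 m); the robot touches nothing.
It fails at once if the squat battery is lifted more than 10 mm (height (world z) of squat_battery above 0.023 m).
It fails at once if the squat battery slides more than 60 mm out of its seat (x of squat_battery in the frame of squat_dock below -0.046 m).
It fails at once if the squat battery is tipped by more than 30 degrees (angle between squat_battery's own z axis and vertical above 0.52 rad).
It fails at once if the slim battery is moved by more than 8 mm (distance of slim_battery from where it was at the start of the episode above 0.008 m).
It also fails if it takes over 32 s, if anything falls off the work surface, if the arm or the gripper's body presses on something with over 40 N, if the wrist force passes 120 N, or if a joint passes its speed limit or range.

ROBOT

A 7-joint arm with a two-finger parallel gripper is mounted at the origin on a cart in front of the work surface, level with it; the furniture and walls round the work are solid. World frame = base frame: x ahead of the robot, y to its left, z up, the work surface at z = 0. Lengths are in m, angles in rad, forces in N, time in s.
With the tool pointing down it reaches from about 0.425 to 0.925 m from the base axis. Payload 6.8 kg.
Tool frame: the origin (TCP) lies midway between the tips of the shut fingers; the grasp point (between the pads) lies 19 mm behind it; z points along the fingers, y is the line along which they close (so a half turn about z gives the same grasp; the last joint's range is limited). The gripper opens to 85 mm and grips with 20 to 120 N. Pads are 22 mm wide; open, the fingers measure 114 mm over their backs; the gripper's body (76 mm by 85 mm) begins 54 mm behind the grasp point. The pads swing forward as they close: fully open they stand 13 mm farther back than shut.
Start: joints at [-1.402, 0.477, 0.022, 1.555, -0.011, 1.109, -0.083], TCP at [0.184, 0.649, 0.231] pointing down, gripper open.
Joint ranges: [-2.96, 2.96], [-0.34, 2.1], [-1.41, 1.46], [0.24, 2.44], [-1.37, 4.51], [0.17, 1.92], [-2.96, 2.96]. Speed limits (rad/s): [2.39, 2.39, 3.14, 3.14, 3.14, 3.14, 3.14].

INTERFACE

Orientations are given as a rotation vector (axis times angle).
In Python, from bench import get_obs, grab_frame, camera_params, r gives the robot as it stands.
- The arm moves only by the shell command python3 -m jog 'ROWS' [FORCE]. ROWS is JSON, a list of rows, each an object of numbers: "rx", "ry", "rz": the turn, a rotation vector about the world's x, y, z scaled (see below); "x", "y", "z": the shift along the world's x, y, z scaled (see below); "jaw": the opening, from -1 (shut) to 1 (fully open). In form: [{"rx": .., "ry": .., "rz": .., "x": .., "y": .., "z": .., "jaw": ..}, ...]. A call has 1 to 8 rows; each row shifts and turns the commanded pose from where the row before left it; what a row does not reach is not made up. The controller multiplies each number of a shift by 60 mm and each number of a turn by 10 degrees. A row lasts 1/8 s, in which the tool goes at most 62.5 mm and 10.7 degrees, less where a joint would pass 70% of its speed; a pose out of reach is approached as far as the arm can. A call with a number of a shift or a turn outside -1 to 1 is refused whole. A call with a gripper value outside its range is refused whole. The fingers move at their own pace and stop on an object; FORCE is the grip in N (left out, the last holds). Time passes only in rows, so rows that do not move let the fingers close. It gives the time, the measured TCP pose, the force, the opening and the grip force at its end, in the units of the state.
- get_obs(): the state, without advancing time (a new reading comes with each control period).
- grab_frame(name): name is "scene" or "top" or "wrist"; returns the picture (400x640x3 uint8, red, green, blue); there is no depth.
- camera_params(name): a dict with "fx", "fy", "cx", "cy" (pixels), "R" (3x3) and "t" (3): a world point X has camera coordinates R X + t. Camera axes: x right, y down, z forward; pixel columns grow to the right and rows downward; lengths in m; the calibration is good to about 2 mm. A picture is of the moment at which its call begins: read the wrist's pose just before it. camera_params takes no time and is no camera call; for the wrist camera it gives the pose at the moment of the call.
- r.hand_in(): hands the job in; it is judged then, once.
The state is a dict: "clock": time; "joints": joint angles; "qvel": joint speeds; "tau": joint torques, N m; "tcp_pos": TCP position; "orientation": TCP orientation; "contact_force": force on the tool from outside, world axes, zero at the start; "moment": the same for the moment, N m; "grip_width": finger opening in m; "gripper_force": force on a finger pad.
Only numpy, scipy, OpenCV 4.12 (cv2) and the standard library are available. Lean on these libraries where they do the work, as an engineer would, in place of code of your own. Each camera call takes 0.05 s, during which the arm holds its last target. There are 200 camera calls.

## Working session

There is one attempt and no reset: what is moved stays moved. The work goes in short steps, Python scripts to look and compute and a shell command to move; the robot and the scene stay as the last step left them, time stands still between calls to the robot, and variables do not carry over. Pictures are saved under pics/ and viewed, at most 10 in all, crops included, and the job is handed in when it is done.

```bash
mkdir -p pics
python3 - <<'E'
from bench import get_obs, grab_frame, camera_params
import cv2
o=get_obs();print({k:o[k] for k in('clock','tcp_pos','orientation','grip_width')})
for n in('top','scene'):
    cv2.imwrite(f'pics/{n}0.png',grab_frame(n)[:,:,::-1]);print(n,camera_params(n))
E
```

```text
{'clock': 0.0, 'tcp_pos': array([0.18432949, 0.64872302, 0.23032472]), 'orientation': array([-4.33418853e-01, -3.11144287e+00,  2.88849252e-03]), 'grip_width': 0.0852803074542715}
top {'fx': 402.0249528612091, 'fy': 402.0249528612091, 'cx': 323.9105024827588, 'cy': 198.75030951188145, 'R': array([[-0.01807432, -0.99972297,  0.01507655],
       [-0.99825493,  0.01719583, -0.05649246],
       [ 0.05621755, -0.01607131, -0.99828919]]), 't': array([-0.01595596,  0.54357189,  0.88362078])}
scene {'fx': 403.7271366525066, 'fy': 403.7271366525066, 'cx': 318.39151323780817, 'cy': 204.36080490630178, 'R': array([[-0.711947  , -0.70186212,  0.02282608],
       [-0.46264504,  0.4443433 , -0.76714966],
       [ 0.52829067, -0.55673027, -0.64106191]]), 't': array([0.36402481, 0.29369074, 0.64358945])}
```

View pics/top0.png

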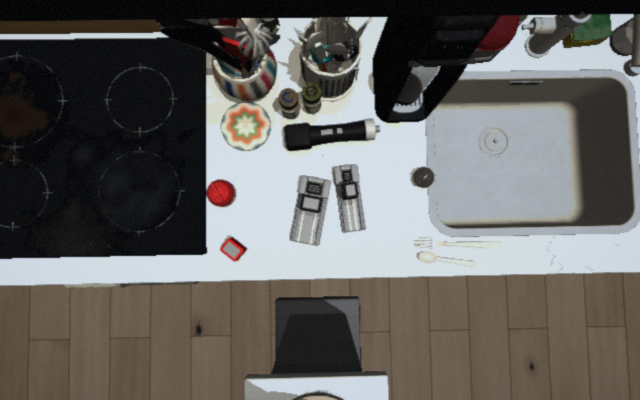

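View pics/scene0.png

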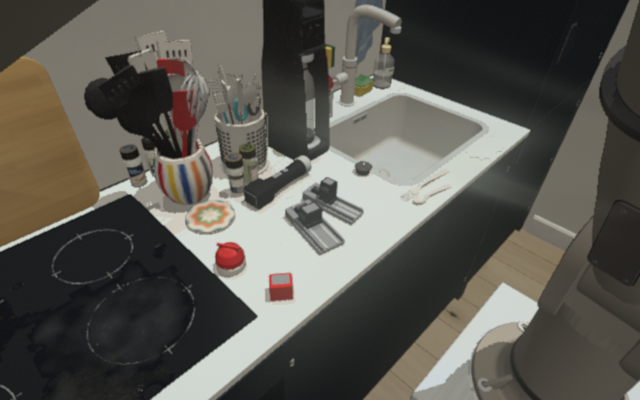

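The top view shows the squat dock on the left (about 310,210) and the slim dock on the right (about 348,198). The open fronts point down and the keys up. The timer is at (221,193), the plug at (423,177), and the red look-alike at (233,248). Next I'll enlarge the docks.

Run:
```python
import cv2
a=cv2.imread('pics/top0.png')[158:250,280:375]
cv2.imwrite('pics/c1.png',cv2.resize(a,None,fx=6,fy=6,interpolation=cv2.INTER_CUBIC))
b=cv2.imread('pics/scene0.png')[170:255,275:370]
cv2.imwrite('pics/c2.png',cv2.resize(b,None,fx=7,fy=7,interpolation=cv2.INTER_CUBIC))
```

```text
(no output)
```

View pics/c1.png

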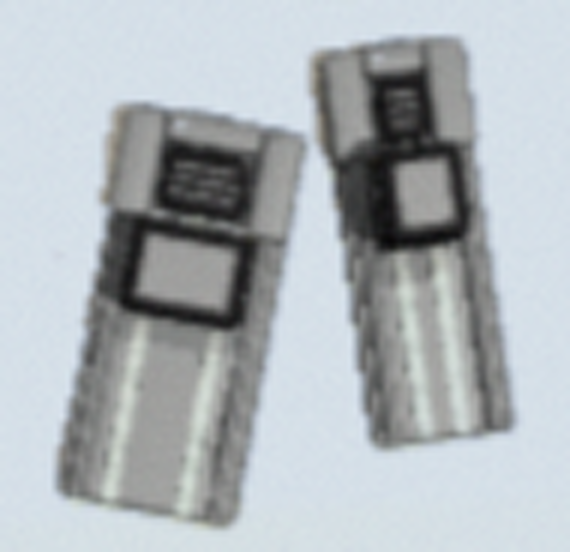

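View pics/c2.png

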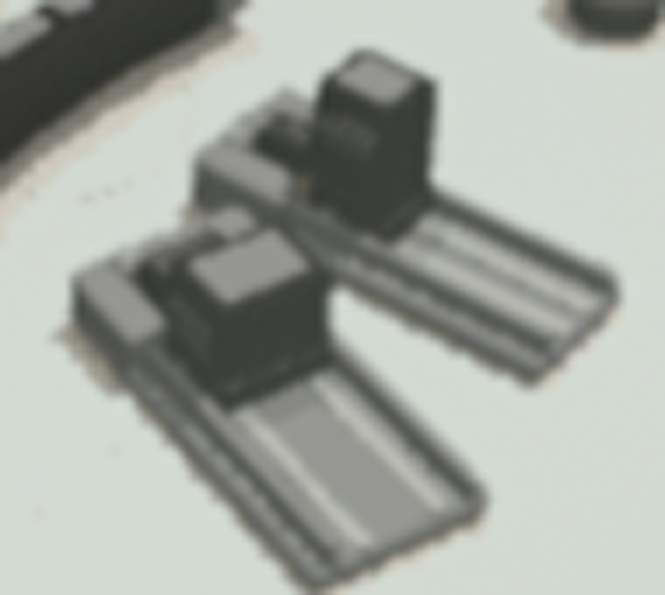

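Crop 1: squat key centre is at about (204,182) and battery top at about (186,269). The dock's front corners are at (60,492) and (235,525), and its rear top corners at (118,105) and (303,133). Crop 2 shows the front end at (310,575) and (485,495). I'll fit a planar pose to these points.

```bash
cat > h.py <<'E'
import numpy as np
from scipy.spatial.transform import Rotation as Ro
from bench import get_obs, grab_frame, camera_params
def proj(c,X):
    p=np.atleast_2d(X)@c['R'].T+c['t']; return np.c_[c['fx']*p[:,0]/p[:,2]+c['cx'],c['fy']*p[:,1]/p[:,2]+c['cy']]
def ray(c,uv,z):
    d=c['R'].T@np.array([(uv[0]-c['cx'])/c['fx'],(uv[1]-c['cy'])/c['fy'],1]); o=-c['R'].T@c['t']
    return o+d*(z-o[2])/d[2]
E
python3 - <<'E'
from h import *
from scipy.optimize import least_squares
T=camera_params('top');S=camera_params('scene')
m=lambda p,s,o:(np.array(p)+.5)/s-.5+o
top=[((48,0,33),(204,182)),((14,0,55),(186,269)),((-75,34,21),(61,490)),((-75,-34,21),(236,523)),((74,34,26),(118,105)),((74,-34,26),(303,133))]
sc=[((14,0,55),(250,267)),((74,34,26),(76,278)),((-75,34,21),(308,568)),((-75,-34,21),(484,490))]
def W(q,P):
    P=np.array(P)/1000;c,s=np.cos(q[2]),np.sin(q[2]);return np.array([q[0]+c*P[0]-s*P[1],q[1]+s*P[0]+c*P[1],P[2]])
def f(q,L=3):
    a=[proj(T,W(q,P))[0]-m(p,6,np.array([280,158])) for P,p in top]
    b=[proj(S,W(q,P))[0]-m(p,7,np.array([275,170])) for P,p in sc]
    return np.ravel({1:a,2:b,3:a+b}[L])
for L in(1,2,3):
    r=least_squares(f,[.55,.03,-.17],args=(L,)); print(L,r.x,np.degrees(r.x[2]),r.fun.round(1))
q=r.x
print('key',W(q,(48,0,33)),'mid',W(q,(14,0,27)))
o=get_obs();print(Ro.from_rotvec(o['orientation']).as_matrix().round(3))
E
```

```text
1 [ 0.51963599  0.00645816 -0.1792758 ] -10.271746860011989 [-0.4 -0.2 -0.1  0.1 -0.8  1.3  0.5  0.7  0.7 -1.1  0.2 -0.8]
2 [ 0.51645779  0.01070015 -0.2528826 ] -14.489105887896466 [ 0.3  1.  -0.9 -1.1 -0.8  0.1  1.4 -0.3]
3 [ 0.5191775   0.00801783 -0.20775998] -11.903769941354716 [-0.5  0.1 -0.7  0.4 -2.3  0.9 -1.3  1.2  1.  -1.2  0.3 -0.   0.  -0.1
 -1.7 -1.3  0.9 -1.4  2.1 -2.5]
key [ 0.56614528 -0.00188306  0.033     ] mid [0.53287644 0.00513007 0.027     ]
[[-0.962  0.273 -0.   ]
 [ 0.273  0.962 -0.002]
 [-0.    -0.002 -1.   ]]
```

```bash
python3 -m jog '[{"x":0.415,"y":-0.767,"rz":-0.607,"jaw":0.43},{"x":0.415,"y":-0.767,"rz":-0.607,"jaw":0.43},{"x":0.415,"y":-0.767,"rz":-0.607,"jaw":0.43},{"x":0.415,"y":-0.767,"rz":-0.607,"jaw":0.43},{"x":0.415,"y":-0.767,"rz":-0.607,"jaw":0.43},{"x":0.415,"y":-0.767,"rz":-0.607,"jaw":0.43},{"x":0.415,"y":-0.767,"rz":-0.607,"jaw":0.43}]' && python3 -m jog '[{"x":0.415,"y":-0.767,"rz":-0.607,"jaw":0.43},{"x":0.415,"y":-0.767,"rz":-0.607,"jaw":0.43},{"x":0.415,"y":-0.767,"rz":-0.607,"jaw":0.43},{"x":0.415,"y":-0.767,"rz":-0.607,"jaw":0.43},{"x":0.415,"y":-0.767,"rz":-0.607,"jaw":0.43},{"x":0.415,"y":-0.767,"rz":-0.607,"jaw":0.43},{"x":0.415,"y":-0.767,"rz":-0.607,"jaw":0.43},{"jaw":0.43}]'
python3 - <<'E'
from h import *
import cv2
c=camera_params('wrist');cv2.imwrite('pics/w1.png',grab_frame('wrist')[:,:,::-1])
import pickle;pickle.dump(c,open('w1.pkl','wb'));print(c)
o=get_obs();print(o['clock'],o['tcp_pos'],Ro.from_rotvec(o['orientation']).as_matrix().round(3),o['grip_width'])
E
```

```text
{'fx': 325.2449106370365, 'fy': 325.2449106370365, 'cx': 319.8375465284542, 'cy': 197.11648494167326, 'R': array([[ 0.27422909,  0.96166369, -0.00116789],
       [ 0.92333528, -0.26295948,  0.27982901],
       [ 0.26879429, -0.07781561, -0.96004915]]), 't': array([-0.67354725, -0.03560406,  0.37865203])}
0.15 [0.18433362 0.64887335 0.23055608] [[-0.962  0.273 -0.   ]
 [ 0.273  0.962 -0.001]
 [-0.    -0.001 -1.   ]] 0.08529494540337937validation failed for argument at $[0]...
```

View pics/w1.png

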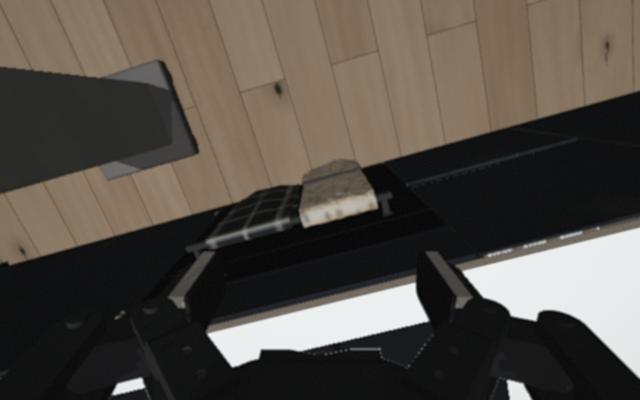

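The move was refused, probably because every key has to be given, so the wrist camera only saw the floor and the fingers from the start pose. I'll resend with full rows.

```bash
python3 -m jog '[{"rx":0,"ry":0,"rz":-0.607,"x":0.415,"y":-0.767,"z":0,"jaw":0.43},{"rx":0,"ry":0,"rz":-0.607,"x":0.415,"y":-0.767,"z":0,"jaw":0.43},{"rx":0,"ry":0,"rz":-0.607,"x":0.415,"y":-0.767,"z":0,"jaw":0.43},{"rx":0,"ry":0,"rz":-0.607,"x":0.415,"y":-0.767,"z":0,"jaw":0.43},{"rx":0,"ry":0,"rz":-0.607,"x":0.415,"y":-0.767,"z":0,"jaw":0.43},{"rx":0,"ry":0,"rz":-0.607,"x":0.415,"y":-0.767,"z":0,"jaw":0.43},{"rx":0,"ry":0,"rz":-0.607,"x":0.415,"y":-0.767,"z":0,"jaw":0.43}]' && python3 -m jog '[{"rx":0,"ry":0,"rz":-0.607,"x":0.415,"y":-0.767,"z":0,"jaw":0.43},{"rx":0,"ry":0,"rz":-0.607,"x":0.415,"y":-0.767,"z":0,"jaw":0.43},{"rx":0,"ry":0,"rz":-0.607,"x":0.415,"y":-0.767,"z":0,"jaw":0.43},{"rx":0,"ry":0,"rz":-0.607,"x":0.415,"y":-0.767,"z":0,"jaw":0.43},{"rx":0,"ry":0,"rz":-0.607,"x":0.415,"y":-0.767,"z":0,"jaw":0.43},{"rx":0,"ry":0,"rz":-0.607,"x":0.415,"y":-0.767,"z":0,"jaw":0.43},{"rx":0,"ry":0,"rz":-0.607,"x":0.415,"y":-0.767,"z":0,"jaw":0.43},{"rx":0,"ry":0,"rz":0,"x":0,"y":0,"z":0,"jaw":0.43}]'
python3 - <<'E'
from h import *
import cv2
o=get_obs();print(o['clock'],o['tcp_pos'],Ro.from_rotvec(o['orientation']).as_matrix().round(3),o['grip_width'])
c=camera_params('wrist');cv2.imwrite('pics/w2.png',grab_frame('wrist')[:,:,::-1])
import pickle;pickle.dump(c,open('w2.pkl','wb'));print(c['R'].round(3),-c['R'].T@c['t'])
E
```

```text
clock: 1.02
tcp_pos: [0.3593, 0.3255, 0.2313]
orientation: [-1.536, -2.74, -0.0]
contact_force: [0.9, -0.5, -0.1]
grip_width: 0.0611
gripper_force: 0.0
clock: 2.02
tcp_pos: [0.5341, 0.0005, 0.2315]
orientation: [2.427, 1.991, -0.001]
contact_force: [0.3, 0.3, -0.2]
grip_width: 0.0614
gripper_force: 0.0
2.025 [5.34071566e-01 4.65037215e-04 2.31475583e-01] [[ 0.196  0.981  0.001]
 [ 0.981 -0.196 -0.002]
 [-0.002  0.001 -1.   ]] 0.06138981552964363
[[ 0.98  -0.197 -0.   ]
 [-0.189 -0.94   0.283]
 [-0.056 -0.277 -0.959]] [0.54813559 0.07020242 0.37360882]
```

View pics/w2.png

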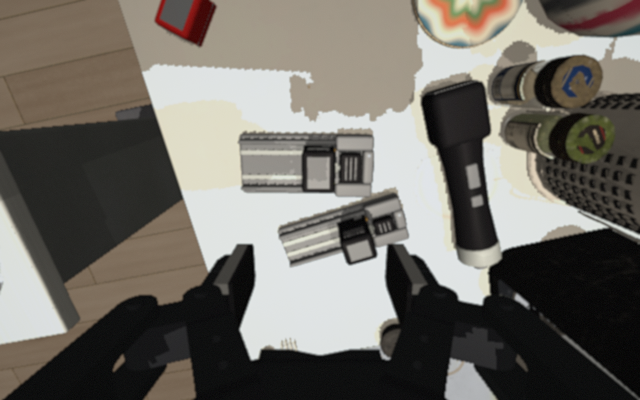

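The wrist view shows the squat dock at about (240..373, 132..195), nearly parallel to the image rows, with its key at about (350,168). The slim dock is below it at (345,230). I'll enlarge it to measure.

Run:
```python
import cv2
b=cv2.imread('pics/w2.png')[120:210,230:385]
cv2.imwrite('pics/c3.png',cv2.resize(b,None,fx=5,fy=5,interpolation=cv2.INTER_CUBIC))
```

```text
(no output)
```

View pics/c3.png

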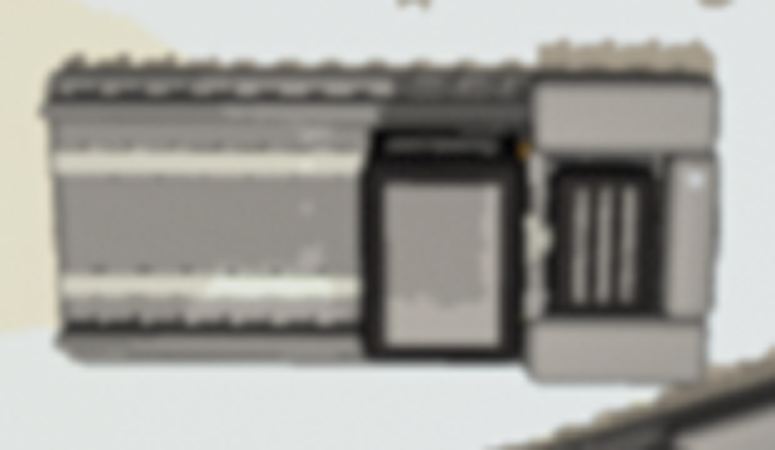

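In the crop, the key top spans (553..655, 170..312) and the battery top (368..522, 158..355). The rear block's corners are at (533,80), (715,80), (528,378) and (705,380).

Run:
```python
from h import *
import pickle
from scipy.optimize import least_squares
C=pickle.load(open('w2.pkl','rb'))
P=[((48,0,33),(603,241)),((14,0,55),(445,256)),((74,34,26),(716,80)),((74,-34,26),(706,380)),((32,34,26),(533,80)),((32,-34,26),(528,378)),((-75,-34,21),(60,342)),((-75,34,21),(48,75))]
def W(q,p):
    p=np.array(p)/1000;c,s=np.cos(q[2]),np.sin(q[2]);return np.array([q[0]+c*p[0]-s*p[1],q[1]+s*p[0]+c*p[1],p[2]])
mm=lambda p:(np.array(p)+.5)/5-.5+[230,120]
r=least_squares(lambda q:np.ravel([proj(C,W(q,p))[0]-mm(u) for p,u in P]),[.52,0,-.2])
q=r.x;print(q,np.degrees(q[2]),r.fun.round(1))
k=ray(C,mm((603,241)),.033);b=ray(C,mm((445,256)),.055);print('key direct',k,W(q,(48,0,33)),'bat',b,W(q,(14,0,55)))
t=get_obs()['tcp_pos'];print('dx,dy to mid x=10.5:',W(q,(10.5,0,0))-t)
# finger tips in image
for s in(1,-1):
  for z in (0,-.005,-.01):
    print(proj(C,t+s*.0307*np.array([.981,-.196,0])-[0,0,z]))
```

```text
[ 0.52022183  0.00801592 -0.22020054] -12.61656154142176 [ 0.6 -0.3  0.2  0.2  3.6 -0.6  1.3  1.2  0.4 -1.5 -0.8  0.8 -2.4  4.7
 -3.1 -3.2]
key direct [ 0.56636062 -0.00268814  0.033     ] [ 0.56706281 -0.00246849  0.033     ] bat [0.53376077 0.00522599 0.055     ] [0.53388378 0.00495797 0.055     ]
dx,dy to mid x=10.5: [-0.00278268  0.00253143 -0.23113796]
[[380.98632724 250.32812502]]
[[382.9228637  255.05495914]]
[[384.986234   260.09137822]]
[[252.97440136 250.418959  ]]
[[250.85218592 255.14777357]]
[[248.59100287 260.18624195]]
```

The views agree: key at (0.566,-0.0025), dock heading about -12.5°. I'll align with the jaw near 64 mm and descend to TCP z of about 0.08.

```bash
python3 -m jog '[{"rx":0,"ry":0,"rz":-0.05,"x":-0.045,"y":0.04,"z":-0.5,"jaw":0.5},{"rx":0,"ry":0,"rz":0,"x":0,"y":0,"z":-0.5,"jaw":0.5},{"rx":0,"ry":0,"rz":0,"x":0,"y":0,"z":-0.5,"jaw":0.5},{"rx":0,"ry":0,"rz":0,"x":0,"y":0,"z":-0.5,"jaw":0.5},{"rx":0,"ry":0,"rz":0,"x":0,"y":0,"z":-0.5,"jaw":0.5},{"rx":0,"ry":0,"rz":0,"x":0,"y":0,"z":0,"jaw":0.5},{"rx":0,"ry":0,"rz":0,"x":0,"y":0,"z":0,"jaw":0.5},{"rx":0,"ry":0,"rz":0,"x":0,"y":0,"z":0,"jaw":0.5}]'
python3 - <<'E'
from h import *
import cv2
o=get_obs();M=Ro.from_rotvec(o['orientation']).as_matrix();print(o['clock'],o['tcp_pos'],np.degrees(np.arctan2(M[1,1],M[0,1])),o['grip_width'],o['contact_force'])
q=[.5202,.0080,-.2202];d=o['tcp_pos'][:2]-q[:2];c,s=np.cos(q[2]),np.sin(q[2]);print('dock frame',c*d[0]+s*d[1],-s*d[0]+c*d[1])
c=camera_params('wrist');f=grab_frame('wrist')[:,:,::-1];cv2.imwrite('pics/w3.png',f)
g=f[60:330,150:490];cv2.imwrite('pics/c4.png',cv2.resize(g,None,fx=2,fy=2,interpolation=cv2.INTER_CUBIC))
E
```

```text
clock: 3.08
tcp_pos: [0.5312, 0.0079, 0.0826]
orientation: [2.429, 1.991, 0.003]
contact_force: [-0.1, -0.7, 0.1]
grip_width: 0.0638
gripper_force: 0.0
3.075 [0.53119716 0.00789597 0.08257551] -11.309851121682046 0.06384825966391347 [-0.11125044 -0.73365627  0.06235675]
dock frame 0.010754340341543956 0.002300528855775599
```

View pics/c4.png

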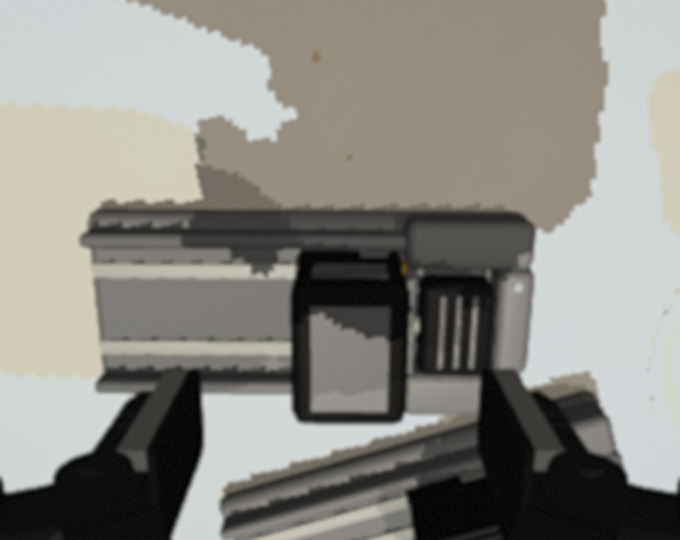

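The view shows the key at about (456,325) in the crop and the battery top at about (350,357). The finger tip inner edges are at (200,372) and (482,372). I'll check both against the commanded pose.

Run:
```python
from h import *
o=get_obs();t=o['tcp_pos'];M=Ro.from_rotvec(o['orientation']).as_matrix();y=M[:,1]
C=camera_params('wrist');m=lambda p:(np.array(p)+.5)/2-.5+[150,60]
k=ray(C,m((456,325)),.033);b=ray(C,m((350,357)),.055);print(t,'key',k,'bat',b,'axis deg',np.degrees(np.arctan2(*(k-b)[1::-1])))
for n,p in(('key',k),('bat',b)): print(n,'rel tcp in tool x,y mm',1e3*(M.T@(p-t))[:2])
for z in(0,.005,.01): print(z,[proj(C,t+s*.0319*y+[0,0,z]) *2-[300,120] for s in(1,-1)])
```

```text
[0.531138   0.00779597 0.08250102] key [ 0.56655703 -0.0010387   0.033     ] bat [0.5333209  0.00429156 0.055     ] axis deg -9.111241186351101
key rel tcp in tool x,y mm [-1.76701449 36.37057128]
bat rel tcp in tool x,y mm [-3.03796995  2.77622048]
0 [array([[472.16024803, 390.79097414]]), array([[206.8783288 , 390.84084234]])]
0.005 [array([[476.361618  , 400.48379337]]), array([[202.68181138, 400.52775017]])]
0.01 [array([[480.83779456, 410.8106083 ]]), array([[198.21102379, 410.84776149]])]
```

```bash
python3 -m jog '[{"rx":0,"ry":0,"rz":0,"x":0,"y":-0.04,"z":-0.33,"jaw":0.5},{"rx":0,"ry":0,"rz":0,"x":0,"y":0,"z":-0.33,"jaw":0.5},{"rx":0,"ry":0,"rz":0,"x":0,"y":0,"z":0,"jaw":0.5},{"rx":0,"ry":0,"rz":0,"x":0,"y":0,"z":0,"jaw":0.5}]'; for i in 1; do python3 -m jog '[{"rx":0,"ry":0,"rz":0,"x":0,"y":0,"z":-0.1,"jaw":0.5},{"rx":0,"ry":0,"rz":0,"x":0,"y":0,"z":0,"jaw":0.5}]'; done
```

```text
clock: 3.62
tcp_pos: [0.531, 0.005, 0.0426]
orientation: [2.43, 1.991, 0.002]
contact_force: [0.4, -0.2, -0.1]
grip_width: 0.0636
gripper_force: 0.0
clock: 3.88
tcp_pos: [0.5303, 0.0052, 0.0357]
orientation: [-2.43, -1.991, -0.0]
contact_force: [0.4, 0.6, -0.9]
grip_width: 0.0637
gripper_force: 0.0
```

```bash
python3 -m jog '[{"rx":0,"ry":0,"rz":0,"x":0,"y":0,"z":-0.06,"jaw":0.5},{"rx":0,"ry":0,"rz":0,"x":0,"y":0,"z":0,"jaw":0.5}]';python3 -m jog '[{"rx":0,"ry":0,"rz":0,"x":0,"y":0,"z":-0.05,"jaw":0.5},{"rx":0,"ry":0,"rz":0,"x":0,"y":0,"z":0,"jaw":0.5}]';python3 -m jog '[{"rx":0,"ry":0,"rz":0,"x":0,"y":0,"z":-0.03,"jaw":0.5},{"rx":0,"ry":0,"rz":0,"x":0,"y":0,"z":0,"jaw":0.5}]'
```

```text
clock: 4.12
tcp_pos: [0.5302, 0.0051, 0.0319]
orientation: [-2.43, -1.991, 0.001]
contact_force: [0.8, 0.9, 0.5]
grip_width: 0.0638
gripper_force: 0.0
clock: 4.38
tcp_pos: [0.5302, 0.0051, 0.0289]
orientation: [-2.43, -1.991, 0.001]
contact_force: [-0.3, 0.5, -1.0]
grip_width: 0.0641
gripper_force: 0.0
clock: 4.62
tcp_pos: [0.5303, 0.005, 0.0272]
orientation: [-2.43, -1.991, 0.0]
contact_force: [0.2, -0.2, 0.2]
grip_width: 0.0641
gripper_force: 0.0
```

```bash
python3 -m jog '[{"rx":0,"ry":0,"rz":0,"x":0,"y":0,"z":-0.03,"jaw":0.5},{"rx":0,"ry":0,"rz":0,"x":0,"y":0,"z":0,"jaw":0.5}]';python3 -m jog '[{"rx":0,"ry":0,"rz":0,"x":0,"y":0,"z":-0.03,"jaw":0.5},{"rx":0,"ry":0,"rz":0,"x":0,"y":0,"z":0,"jaw":0.5}]'
```

```text
clock: 4.88
tcp_pos: [0.5304, 0.005, 0.0255]
orientation: [2.43, 1.991, 0.0]
contact_force: [-0.5, -0.1, 1.4]
grip_width: 0.0639
gripper_force: 0.7
clock: 5.12
tcp_pos: [0.5304, 0.005, 0.0237]
orientation: [2.43, 1.991, 0.0]
contact_force: [-0.5, 0.3, 2.5]
grip_width: 0.0641
gripper_force: 1.0
```

```bash
python3 -m jog '[{"rx":0,"ry":0,"rz":0,"x":0,"y":0,"z":-0.04,"jaw":0.5},{"rx":0,"ry":0,"rz":0,"x":0,"y":0,"z":0,"jaw":0.5}]'
python3 - <<'E'
from h import *
import cv2
f=grab_frame('wrist')[:,:,::-1];cv2.imwrite('pics/w4.png',f[100:380,100:540])
E
```

```text
clock: 5.38
tcp_pos: [0.5303, 0.0051, 0.0212]
orientation: [-2.43, -1.991, 0.0]
contact_force: [-1.2, 0.6, 3.3]
grip_width: 0.0638
gripper_force: 1.5
```

View pics/w4.png

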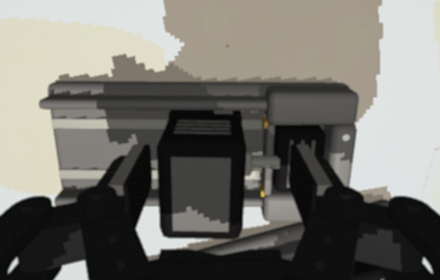

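The picture shows the pusher sprung out at about (262,160) and the battery forward against or near the front finger. I'll let it settle, widen the jaw slightly, and rise.

```bash
python3 -m jog '[{"rx":0,"ry":0,"rz":0,"x":0,"y":0,"z":0,"jaw":0.5},{"rx":0,"ry":0,"rz":0,"x":0,"y":0,"z":0,"jaw":0.5},{"rx":0,"ry":0,"rz":0,"x":0,"y":0,"z":0,"jaw":0.5},{"rx":0,"ry":0,"rz":0,"x":0,"y":0,"z":0,"jaw":0.65},{"rx":0,"ry":0,"rz":0,"x":0,"y":0,"z":0,"jaw":0.65},{"rx":0,"ry":0,"rz":0,"x":0,"y":0,"z":0.1,"jaw":0.65},{"rx":0,"ry":0,"rz":0,"x":0,"y":0,"z":0.2,"jaw":0.65},{"rx":0,"ry":0,"rz":0,"x":0,"y":0,"z":0.4,"jaw":0.65}]';python3 -m jog '[{"rx":0,"ry":0,"rz":0,"x":0,"y":0,"z":0.5,"jaw":0.65},{"rx":0,"ry":0,"rz":0,"x":0,"y":0,"z":0.5,"jaw":0.65},{"rx":0,"ry":0,"rz":0,"x":0,"y":0,"z":0.5,"jaw":0.65},{"rx":0,"ry":0,"rz":0,"x":0,"y":0,"z":0.5,"jaw":0.65},{"rx":0,"ry":0,"rz":0,"x":0,"y":0,"z":0,"jaw":0.65},{"rx":0,"ry":0,"rz":0,"x":0,"y":0,"z":0,"jaw":0.65}]'
python3 - <<'E'
from h import *
import cv2
f=grab_frame('wrist')[:,:,::-1]
cv2.imwrite('pics/c5.png',cv2.resize(f[110:280,220:420],None,fx=3,fy=3,interpolation=cv2.INTER_CUBIC))
E
```

```text
clock: 6.42
tcp_pos: [0.5301, 0.0049, 0.0639]
orientation: [-2.43, -1.991, 0.001]
contact_force: [1.1, -0.2, 0.4]
grip_width: 0.0706
gripper_force: 0.0
clock: 7.18
tcp_pos: [0.5301, 0.0052, 0.1833]
orientation: [-2.43, -1.991, -0.0]
contact_force: [-0.2, 0.2, -1.2]
grip_width: 0.0707
gripper_force: 0.0
```

View pics/c5.png

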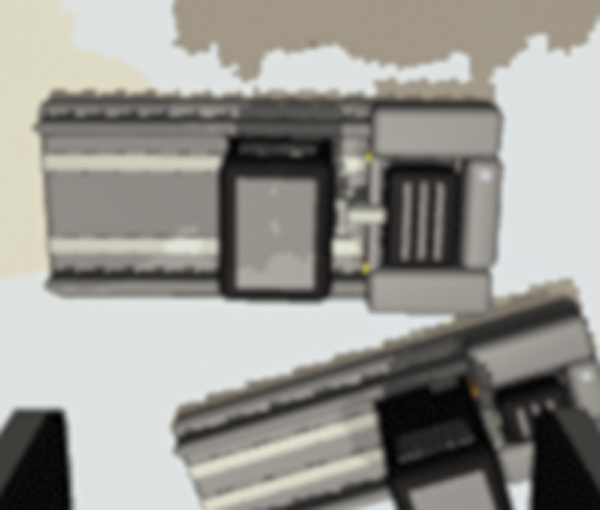

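The battery stands upright in its dock at about (276,230), forward of the sprung pusher. The key is up and the slim battery is seated. I'll check how far it travelled.

Run:
```python
from h import *
C=camera_params('wrist');m=lambda p:(np.array(p)+.5)/3-.5+[220,110]
k=ray(C,m((425,215)),.033);b=ray(C,m((277,228)),.055);d=k-b
print(k,b,'displacement mm',1e3*np.hypot(*d[:2])-34, get_obs()['clock'])
```

```text
[ 0.56708871 -0.00186907  0.033     ] [0.52333219 0.00843632 0.055     ] displacement mm 10.953688707827766 7.225
```

```bash
python3 -c "
from bench import r
print(r.hand_in())"
```

```text
the job is handed in; nothing more can be done
None
```

I handed the job in at about 7 s, but no verdict came back: the squat battery stands upright in its dock about 11 mm off its seat (my camera estimate; 8 to 50 mm is required), its key is up, the slim battery looks still seated, the gripper is clear, and I did not re-check the timer and plug.

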